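# Tare the counter's spring scale with ring weights

## Robot

A 7-joint arm with a two-finger parallel gripper is mounted at the origin on a cart in front of the work surface, level with it; the furniture and walls round the work are solid. World frame = base frame: x ahead of the robot, y to its left, z up, the work surface at z = 0. Lengths are in mm, angles in rad, forces in N, time in s.
With the tool pointing down it reaches from about 400 to 875 mm from the base axis. Payload 6.5 kg.
Tool frame: the origin (TCP) lies between the finger pads; the fingertips stand 22 mm ahead of it and the grasp point (between the pads) lies 3 mm ahead of it; z points along the fingers, y is the line along which they close (so a half turn about z gives the same grasp; the last joint's range is limited). The gripper opens to 85 mm and grips with 20 to 120 N. Pads are 22 mm wide; open, the fingers measure 114 mm over their backs; the gripper's body (76 mm by 85 mm) begins 54 mm behind the grasp point. The pads swing forward as they close: fully open they stand 13 mm farther back than shut.
Start: joints at [1.263, 0.536, -0.004, 1.538, 0.003, 1.067, -0.071], TCP at [155.64, -631.084, 253.29] pointing down, gripper open.
Joint ranges: [-2.7, 2.7], [-0.37, 2.16], [-1.27, 1.26], [0.24, 2.4], [-1.31, 4.45], [0.19, 1.91], [-2.76, 2.76]. Speed limits (rad/s): [2.39, 2.39, 3.14, 3.14, 3.14, 3.14, 3.14].

## Interface

Orientations are given as a rotation vector (axis times angle).
In Python, from station import bot gives the robot as it stands.
- The arm moves only by the tool send_rows, never from a script. Its argument "deltas" is a list of rows, each a list of 7 numbers: the shift along the world's x, y, z in mm, then the turn, a rotation vector about the world's x, y, z in rad, then the gripper's target within -1 to 1 (fully open at 1, half-way at 0, shut at -1). In form: [[dx, dy, dz, ax, ay, az, grip], ...]. A call has 1 to 10 rows; each row is the pose to reach, as a shift and turn from the pose commanded when the call began; what a row does not reach only later rows make up. A row lasts 1/8 s, in which the tool goes at most 62.5 mm and 10.7 degrees, less where a joint would pass 70% of its speed; a pose out of reach is approached as far as the arm can. A call with a gripper value outside its range is refused whole. The fingers move at their own pace and stop on an object; "newtons" is the grip in N (left out, the last holds). Time passes only in rows, so rows that repeat a pose let the fingers close. It gives the time, the measured TCP pose, the force, the opening and the grip force at its end, in the units of the state.
- bot.observe(): the state, without advancing time (a new reading comes with each control period).
- bot.grab_frame(name): name is "scene" or "top"; returns (picture, depth): 384x512x3 uint8, red, green, blue; 384x512 float32, mm along the optical axis (not along the pixel's ray), 0 where there is no reading.
- bot.get_calibration(name): a dict with "fov_y" (degrees; the focal length in pixels is half the picture's height over the tangent of half this angle, whatever the lens; pixels are square), "cx", "cy" (the principal point, pixels), "k1" (the pictures are not rectified: a ray, as slopes to the right and down, at radius r is drawn at 1 + k1 r^2 times it, then the intrinsics apply), "position" and "rotation" of the camera in the world. Camera axes: x right, y up, looking along -z (the intrinsics and any distortion apply to the point x, -y, -z); pixel columns grow to the right and rows downward; lengths in mm; the calibration is good to about 2 mm. A picture is of the moment at which its call begins. get_calibration takes no time and is no camera call.
- bot.finish_job(): hands the job in; it is judged then, once.
Trained networks look in the newest picture that a camera, given by its name, has taken for a name from the list of things; names that differ only in an ending like _2 or _b are one class to them, and where a whole thing is asked for, a point or a joint stands for the part that bears it (a point fixed in the world has none). Each returns a list of dicts, best first, with "confidence" (0 to 1); they miss things now and then, are a little off and sometimes report something else, mostly with a low value. They report only what shows in the picture. A call takes as long as a camera call.
- bot.silhouettes(target, camera): "region" (384x512 bool, what is visible of it) and "box" ([left, top, right, bottom] in pixels, round what is visible of it).
The state is a dict: "time": time; "joint_positions": joint angles; "dq": joint speeds; "tau": joint torques, N m; "tcp_pos": TCP position; "orientation": TCP orientation; "wrist_force": force on the tool from outside, world axes, zero at the start; "moment": the same for the moment, N m; "opening": opening from 0.0 (shut) to 1.0 (fully open); "gripper_force": force on a finger pad.
Only numpy, scipy, OpenCV 4.12 (cv2) and the standard library are available. Lean on these libraries where they do the work, as an engineer would, in place of code of your own. Each camera call takes 0.05 s, during which the arm holds its last target. There are 200 camera calls.

## Task

Tare the laundry's spring scale: thread the steel rings one at a time over the stem on its pan, letting each settle, until the pan has sunk so that its pointer stands between the two raised bars on the reading board, with no ring too few or too many. The stem may be clamped anywhere along the pan's slot, so feel for it lightly; lower each ring gently until it lies flat, without dropping it or pressing the pan down far beyond the mark. Leave the rings you do not need flat on the counter and do not disturb the other things.

Things in the scene. Friction and masses are not known exactly. Their poses are not given: they have to be found in the camera images.
- scale: Spring scale, fixed: grey foot 112 x 172 mm, 34 mm high, with a pan on a column. A white reading board (40 mm wide, 6 thick, top 142 mm above the counter) stands with its middle 80 mm in +y from the column, face to -x; two raised dark bars on it are the mark. Origin: on the counter on the column's axis; z up; at yaw 0 x points away from the robot, y to its left.
- pan (a joint): How far the sprung pan has sunk, m: 0 = top, 0.062 = bottom stop. Spring 275 N/m: one ring sinks it about 10 mm. The empty pan's own weight varies, it stands at 0.006 to 0.020. The thin pointer blade is midway between the bars at 0.040 and wholly between them from 0.033 to 0.047.
- pan_top (a point): Middle of the pan's upper face (pan 76 mm in x, 100 in y, 4 thick); moves with the pan; 105 mm above the counter when pan is 0; axes as scale. A slot runs along y through it; in it is clamped a round foot, 42 mm across and 4 high, that carries the stem; the first ring comes to rest on this foot.
- mark (a point): Point on the reading board midway between the two raised bars (each 4 mm high, 34 mm long; clear gap between them 17 mm), 62 mm above the counter. Fixed to the scale.
- pointer (a point): Point on the pan's thin pointer blade (3 mm high), just in front of the reading board; sinks with the pan. Level with mark when pan is 0.040.
- ring_0: Loose steel ring weight: a plain flat ring, 56 mm outer diameter, 16 mm thick, 16.5 mm hole, about 0.28 kg; lies flat on the counter. Origin: centre of its underside; z up through the hole. All four rings are alike.
- ring_1: Loose steel ring weight: a plain flat ring, 56 mm outer diameter, 16 mm thick, 16.5 mm hole, about 0.28 kg; lies flat on the counter. Origin: centre of its underside; z up through the hole. All four rings are alike.
- ring_2: Loose steel ring weight: a plain flat ring, 56 mm outer diameter, 16 mm thick, 16.5 mm hole, about 0.28 kg; lies flat on the counter. Origin: centre of its underside; z up through the hole. All four rings are alike.
- ring_3: Loose steel ring weight: a plain flat ring, 56 mm outer diameter, 16 mm thick, 16.5 mm hole, about 0.28 kg; lies flat on the counter. Origin: centre of its underside; z up through the hole. All four rings are alike.
- pin_tin: Bystander: round closed pin tin, 60 mm across, 21 mm high, no hole. Origin: centre of its underside.
- rubber_stamp: Bystander: standing rubber stamp with a knob handle, 26 x 40 x 67 mm. Origin: centre of its underside.
- thread_spool_0: Bystander: standing thread spool, 29 mm across, 47 mm high. Origin: centre of its underside.
- sticky_block: Bystander: block of note paper, 51 x 51 x 18 mm. Origin: centre of its underside.
- stem_level (a point): Point 60 mm above pan_top, level with the flat top of the upright steel stem (14 mm diameter, 1 mm chamfer); moves with the pan. The stem itself is NOT reported: it stands anywhere within 12 mm of this point along the scale's y (the slot), always on the slot's line in x, and must be seen or felt for.

How it is judged (in metres and radians):
On the way, in this order (a step that is already met when the one before it is completed fails the run):
1. a first ring lies flat over the stem, released, the pointer still above the mark (((x of ring_0 in the frame of pan_top between -0.006 and 0.006 m and y of ring_0 in the frame of pan_top between -0.018 and 0.018 m and z of ring_0 in the frame of pan_top between 0 and 0.01 m and angle between ring_0's own z axis and vertical below 0.12 rad and contact force between the fingers and ring_0 below 0.2 N) or (x of ring_1 in the frame of pan_top between -0.006 and 0.006 m and y of ring_1 in the frame of pan_top between -0.018 and 0.018 m and z of ring_1 in the frame of pan_top between 0 and 0.01 m and angle between ring_1's own z axis and vertical below 0.12 rad and contact force between the fingers and ring_1 below 0.2 N) or (x of ring_2 in the frame of pan_top between -0.006 and 0.006 m and y of ring_2 in the frame of pan_top between -0.018 and 0.018 m and z of ring_2 in the frame of pan_top between 0 and 0.01 m and angle between ring_2's own z axis and vertical below 0.12 rad and contact force between the fingers and ring_2 below 0.2 N) or (x of ring_3 in the frame of pan_top between -0.006 and 0.006 m and y of ring_3 in the frame of pan_top between -0.018 and 0.018 m and z of ring_3 in the frame of pan_top between 0 and 0.01 m and angle between ring_3's own z axis and vertical below 0.12 rad and contact force between the fingers and ring_3 below 0.2 N)) and value of joint pan below 0.0315 m), for 0.2 s.
2. a second ring lies flat over the stem on the first, released (((x of ring_0 in the frame of pan_top between -0.006 and 0.006 m and y of ring_0 in the frame of pan_top between -0.018 and 0.018 m and z of ring_0 in the frame of pan_top between 0.015 and 0.026 m and angle between ring_0's own z axis and vertical below 0.12 rad and contact force between the fingers and ring_0 below 0.2 N) or (x of ring_1 in the frame of pan_top between -0.006 and 0.006 m and y of ring_1 in the frame of pan_top between -0.018 and 0.018 m and z of ring_1 in the frame of pan_top between 0.015 and 0.026 m and angle between ring_1's own z axis and vertical below 0.12 rad and contact force between the fingers and ring_1 below 0.2 N) or (x of ring_2 in the frame of pan_top between -0.006 and 0.006 m and y of ring_2 in the frame of pan_top between -0.018 and 0.018 m and z of ring_2 in the frame of pan_top between 0.015 and 0.026 m and angle between ring_2's own z axis and vertical below 0.12 rad and contact force between the fingers and ring_2 below 0.2 N) or (x of ring_3 in the frame of pan_top between -0.006 and 0.006 m and y of ring_3 in the frame of pan_top between -0.018 and 0.018 m and z of ring_3 in the frame of pan_top between 0.015 and 0.026 m and angle between ring_3's own z axis and vertical below 0.12 rad and contact force between the fingers and ring_3 below 0.2 N))), for 0.2 s.
At the end, for the whole second after the job is handed in: The pan is at rest with its pointer between the two bars of the mark (pan 0.0315 to 0.0485); every ring is released and at rest, either lying flat (within 0.12 rad) over the stem (within 6 mm of the slot's line, no more than three high) or lying flat on the counter (value of joint pan between 0.0315 and 0.0485 m and velocity of joint pan between -0.01 and 0.01 m/s and ((x of ring_0 in the frame of pan_top between -0.006 and 0.006 m and y of ring_0 in the frame of pan_top between -0.018 and 0.018 m and z of ring_0 in the frame of pan_top between 0 and 0.042 m and angle between ring_0's own z axis and vertical below 0.12 rad and contact force between the fingers and ring_0 below 0.2 N) or (height (world z) of ring_0 between -0.006 and 0.006 m and angle between ring_0's own z axis and vertical below 0.12 rad)) and ((x of ring_1 in the frame of pan_top between -0.006 and 0.006 m and y of ring_1 in the frame of pan_top between -0.018 and 0.018 m and z of ring_1 in the frame of pan_top between 0 and 0.042 m and angle between ring_1's own z axis and vertical below 0.12 rad and contact force between the fingers and ring_1 below 0.2 N) or (height (world z) of ring_1 between -0.006 and 0.006 m and angle between ring_1's own z axis and vertical below 0.12 rad)) and ((x of ring_2 in the frame of pan_top between -0.006 and 0.006 m and y of ring_2 in the frame of pan_top between -0.018 and 0.018 m and z of ring_2 in the frame of pan_top between 0 and 0.042 m and angle between ring_2's own z axis and vertical below 0.12 rad and contact force between the fingers and ring_2 below 0.2 N) or (height (world z) of ring_2 between -0.006 and 0.006 m and angle between ring_2's own z axis and vertical below 0.12 rad)) and ((x of ring_3 in the frame of pan_top between -0.006 and 0.006 m and y of ring_3 in the frame of pan_top between -0.018 and 0.018 m and z of ring_3 in the frame of pan_top between 0 and 0.042 m and angle between ring_3's own z axis and vertical below 0.12 rad and contact force between the fingers and ring_3 below 0.2 N) or (height (world z) of ring_3 between -0.006 and 0.006 m and angle between ring_3's own z axis and vertical below 0.12 rad)) and linear speed of each of ring_0, ring_1, ring_2, ring_3 below 0.02 m/s); the robot touches nothing.
It fails at once if the pan is pressed or knocked down far beyond the mark (more than 16 mm below its middle) (value of joint pan above 0.056 m).
It fails at once if the gripper fingers themselves press on the scale with more than 8 N (contact force between the fingers and scale above 8 N).
It fails at once if a ring bears on the scale with more than 16 N (dropped, rammed or jammed) (contact force between any of ring_0, ring_1, ring_2, ring_3 and scale above 16 N).
It fails at once if the pin tin, rubber stamp, thread spool or note block is shifted by more than 25 mm (distance of any of pin_tin, rubber_stamp, thread_spool_0, sticky_block from where it was at the start of the episode above 0.025 m).
It also fails if it takes over 72 s, if anything falls off the work surface, if the arm or the gripper's body presses on something with over 40 N, if the wrist force passes 120 N, or if a joint passes its speed limit or range.

## Working session

There is one attempt and no reset: what is moved stays moved. The work goes in short steps, Python scripts to look and compute and a tool call to move; the robot and the scene stay as the last step left them, time stands still between calls to the robot, and variables do not carry over. Pictures are saved under pics/ and viewed, at most 10 in all, crops included, and the job is handed in when it is done.

Besides the shell and the picture viewer there is one more tool, called by a JSON object that holds its "fn" and its "kwargs". send_rows: Moves the arm, as the interface text tells. Its arguments: {"type":"object","properties":{"deltas":{"type":"array","items":{"type":"array","items":{"type":"number"}}},"newtons":{"type":"number"}},"required":["deltas"]}

```bash
mkdir -p pics; ls; cat > h.py <<'E'
import numpy as np, cv2
from station import bot
def cal(n):
    c=bot.get_calibration(n); f=192/np.tan(np.radians(c["fov_y"])/2)
    return c,f
def pts(n,uv,d):
    "pixels (N,2), depth (N) -> world"
    c,f=cal(n); uv=np.atleast_2d(np.asarray(uv,float)); d=np.atleast_1d(d).astype(float)
    K=np.array([[f,0,c["cx"]],[0,f,c["cy"]],[0,0,1]])
    s=cv2.undistortPoints(uv.reshape(-1,1,2),K,np.array([c["k1"],0,0,0.])).reshape(-1,2)
    P=np.c_[s[:,0]*d,-s[:,1]*d,-d]
    return P@np.array(c["rotation"]).reshape(3,3).T+np.array(c["position"])
def cloud(n,depth,mask):
    v,u=np.nonzero(mask&(depth>0)); return pts(n,np.c_[u,v],depth[v,u])
def proj(n,P):
    c,f=cal(n); R=np.array(c["rotation"]).reshape(3,3)
    q=(np.atleast_2d(P)-np.array(c["position"]))@R
    s=np.c_[q[:,0]/-q[:,2],-q[:,1]/-q[:,2]]; k=1+c["k1"]*(s**2).sum(1,keepdims=True)
    return s*k*f+[c["cx"],c["cy"]]
E
python3 - <<'E'
from h import *
for n in ("scene","top"):
    im,d=bot.grab_frame(n); np.save(f"pics/{n}0.npy",d); cv2.imwrite(f"pics/{n}0.png",im[:,:,::-1])
    print(n,bot.get_calibration(n))
    for t in ("ring_0","scale","pan","pin_tin","rubber_stamp","thread_spool_0","sticky_block","pointer"):
        for r in bot.silhouettes(t,n):
            if r["confidence"]<.3: continue
            P=cloud(n,d,r["region"])
            print(t,round(r["confidence"],2),np.round(r["box"]),np.round(np.median(P,0)) if len(P) else None, np.round(P.min(0)),np.round(P.max(0)))
print(bot.observe())
E
```

```text
pics
scene {'fov_y': 50.12977154450816, 'cx': 261.35846394555875, 'cy': 193.52808842064087, 'k1': 0.006038054511479218, 'position': array([-348.43685582,  451.30983098,  618.90143527]), 'rotation': array([ 0.67854139, -1.0955665 , -1.78482624])}Traceback (most recent call last):
  File "<stdin>", line 8, in <module>
  File "h.py", line 14, in cloud
    v,u=np.nonzero(mask&(depth>0)); return pts(n,np.c_[u,v],depth[v,u])
                                           ~~~^^^^^^^^^^^^^^^^^^^^^^^^^
  File "h.py", line 12, in pts
    return P@np.array(c["rotation"]).reshape(3,3).T+np.array(c["position"])
             ~~~~~~~~~~~~~~~~~~~~~~~~~~~~~~~^^^^^
ValueError: cannot reshape array of size 3 into shape (3,3)
```

```bash
sed -i 's/np.array(c\["rotation"\]).reshape(3,3)/cv2.Rodrigues(np.array(c["rotation"]))[0]/' h.py
python3 - <<'E'
from h import *
for n in ("scene","top"):
    im,d=bot.grab_frame(n); np.save(f"pics/{n}0.npy",d); cv2.imwrite(f"pics/{n}0.png",im[:,:,::-1])
    print(n,bot.get_calibration(n)["position"])
    for t in ("ring_0","scale","pan","pin_tin","rubber_stamp","thread_spool_0","sticky_block","pointer"):
        for r in bot.silhouettes(t,n):
            if r["confidence"]<.3: continue
            P=cloud(n,d,r["region"])
            print(t,round(r["confidence"],2),np.round(r["box"]),np.round(np.median(P,0)) if len(P) else None, np.round(P.min(0)),np.round(P.max(0)))
print(bot.observe())
a=[cv2.imread(f"pics/{n}0.png") for n in("scene","top")]
cv2.imwrite("pics/v0.png",cv2.resize(np.hstack(a),(800,300),interpolation=cv2.INTER_AREA))
E
```

```text
scene [-348.43685582  451.30983098  618.90143527]
ring_0 0.82 [308. 221. 332. 244.] [ 438. -106.   15.] [ 418. -154.   -2.] [494. -82.  20.]
ring_0 0.62 [348. 190. 365. 204.] [ 561. -342.   15.] [ 542. -378.   -1.] [ 598. -319.   20.]
ring_0 0.62 [249. 215. 265. 231.] [555.  22.  15.] [532. -19.  -1.] [619.  48.  20.]
ring_0 0.57 [284. 207. 308. 222.] [ 556. -102.   15.] [ 539. -133.   -1.] [591. -80.  20.]
scale 0.9 [152. 192. 230. 264.] [543. 229.  36.] [487. 110.  -2.] [826. 309. 151.]
pan 0.96 [172. 192. 216. 232.] [546. 207.  90.] [511. 151.  -1.] [756. 255. 151.]
pin_tin 0.52 [314. 198. 337. 211.] [ 560. -213.   20.] [ 538. -248.    0.] [ 599. -190.   25.]
rubber_stamp 0.57 [270. 224. 284. 248.] [445.  20.  20.] [436. -34.  -1.] [556.  38.  68.]
rubber_stamp 0.35 [310. 225. 329. 242.] [ 438. -106.   16.] [ 418. -149.   -1.] [483. -82.  20.]
thread_spool_0 0.58 [349. 211. 359. 228.] [ 430. -219.   30.] [ 422. -258.    1.] [ 493. -209.   50.]
pointer 0.81 [171. 193. 215. 231.] [546. 206.  90.] [511. 141.   1.] [755. 256. 151.]
pointer 0.46 [310. 225. 332. 242.] [ 437. -106.   16.
[... 1089 characters left out ...]
 1.0, 'joint_positions': array([ 1.262781  ,  0.53644045, -0.00440428,  1.53787068,  0.00260688,
        1.06730605, -0.07121389]), 'dq': array([-0.00149253, -0.00172097,  0.00041532, -0.00113087, -0.00120509,
       -0.00070652,  0.00055714]), 'tau': array([-2.89363161e-04, -5.83339512e+01,  1.04834586e+00, -2.59438419e+01,
        1.25425961e-02,  1.70788262e-03,  2.95383438e-05]), 'tcp_pos': array([ 155.65529693, -631.08974136,  253.27507274]), 'orientation': array([-3.11863983e+00, -3.78962460e-01,  5.56447929e-05]), 'wrist_force': array([-0.43368427, -0.60386681,  0.48214451]), 'moment': array([ 0.0514537 ,  0.0452632 , -0.04682983]), 'gripper_force': 0.0, 'opening': 0.9981528965244386}
```

View pics/v0.png

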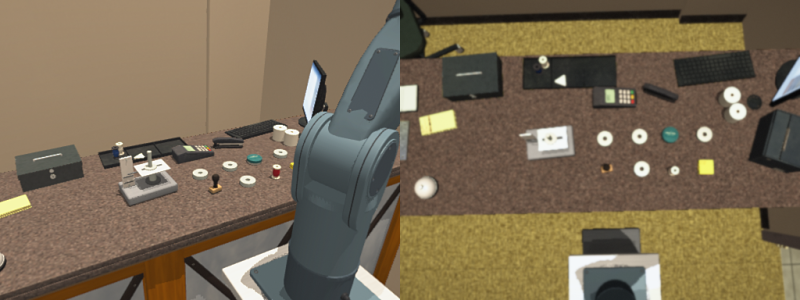

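```bash
python3 - <<'E'
from h import *
ims=[]
for n,b in(("scene",(140,180,240,270)),("top",(150,150,230,210))):
    d=np.load(f"pics/{n}0.npy"); im=cv2.imread(f"pics/{n}0.png")
    m=np.zeros(d.shape,bool); m[b[1]:b[3],b[0]:b[2]]=1
    P=cloud(n,d,m); P=P[(abs(P[:,0]-550)<120)&(abs(P[:,1]-210)<130)]
    print(n,np.histogram(P[:,2],np.arange(20,176,4)))
    for lo,hi in((28,40),(78,104),(136,170)):
        Q=P[(P[:,2]>lo)&(P[:,2]<hi)]; print(lo,hi,len(Q),Q.mean(0).round(1),np.median(Q,0).round(1),cv2.minAreaRect(Q[:,:2].astype(np.float32)))
    Q=P[P[:,2]>112]; print(Q.round(0).tolist()[:60])
    # rings
    c=im[b[1]:b[3],b[0]:b[2]]; ims.append(cv2.resize(c,(400,int(400*c.shape[0]/c.shape[1])),interpolation=cv2.INTER_CUBIC))
h=max(i.shape[0] for i in ims)
cv2.imwrite("pics/v1.png",np.hstack([cv2.copyMakeBorder(i,0,h-i.shape[0],0,0,0) for i in ims]))
n="top";d=np.load("pics/top0.npy")
for c in((448,-109),(560,-102),(562,18),(570,-346)):
    v,u=np.mgrid[0:384,0:512]; m=(d>0); P=cloud(n,d,m)
    Q=P[(np.hypot(P[:,0]-c[0],P[:,1]-c[1])<45)&(P[:,2]>9)&(P[:,2]<24)]
    print(c,len(Q),Q[:,2].mean().round(1),cv2.minEnclosingCircle(Q[:,:2].astype(np.float32)),((Q.min(0)+Q.max(0))/2).round(1))
E
```

```text
scene (array([ 95,  95, 138, 959, 169, 125,  47,  32,  30,  36,  30,  29,  25,
        25,  18,  10,  80, 477, 117,  29,  27,  27,  33,  31,  31,  32,
        30,  31,  30,  33,  31,  10,  12,   0,   0,   0,   0,   0]), array([ 20,  24,  28,  32,  36,  40,  44,  48,  52,  56,  60,  64,  68,
        72,  76,  80,  84,  88,  92,  96, 100, 104, 108, 112, 116, 120,
       124, 128, 132, 136, 140, 144, 148, 152, 156, 160, 164, 168, 172]))
28 40 1266 [533.7 225.5  34.3] [528.5 232.8  34.6] ((547.990234375, 220.81698608398438), (111.95277404785156, 170.93136596679688), 4.040849208831787)
78 104 747 [548.8 219.   90.7] [550.2 217.5  90.1] ((550.6282958984375, 225.5252685546875), (79.8788070678711, 149.97862243652344), 4.8085761070251465)
136 170 86 [553.5 249.8 142. ] [554.6 267.3 141.4] ((553.7005004882812, 250.94276428222656), (99.93404388427734, 10.865945816040039), 84.87638092041016)
[[554.0, 210.0, 151.0], [553.0, 208.0, 151.0], [553.0, 205.0, 150.0], [551.0, 203.0, 151.0], [550.0, 201.0, 151.0], [552.0, 213.0, 149.0], [551.0, 211.0, 149.0], [550.0, 209.0, 150.0], [550.0, 206.0, 149.0],
[... 3169 characters left out ...]
4.0], [558.0, 276.0, 134.0], [559.0, 275.0, 131.0], [558.0, 271.0, 133.0], [559.0, 270.0, 129.0], [559.0, 267.0, 128.0], [559.0, 265.0, 127.0], [560.0, 263.0, 124.0], [561.0, 262.0, 117.0], [553.0, 211.0, 149.0], [553.0, 209.0, 147.0], [553.0, 206.0, 148.0], [553.0, 204.0, 147.0]]
(448, -109) 260 14.6 ((449.8791809082031, -110.46307373046875), 27.579675674438477) [ 449.7 -109.7   15.2]
(560, -102) 248 14.3 ((569.3165283203125, -107.32516479492188), 27.641939163208008) [ 569.7 -106.6   15.1]
(562, 18) 264 14.3 ((564.5921020507812, 19.921354293823242), 27.96019172668457) [564.   20.4  15.2]
(570, -346) 268 14.0 ((571.531494140625, -346.8233642578125), 28.842554092407227) [ 572.5 -345.6   14.6]
```

View pics/v1.png

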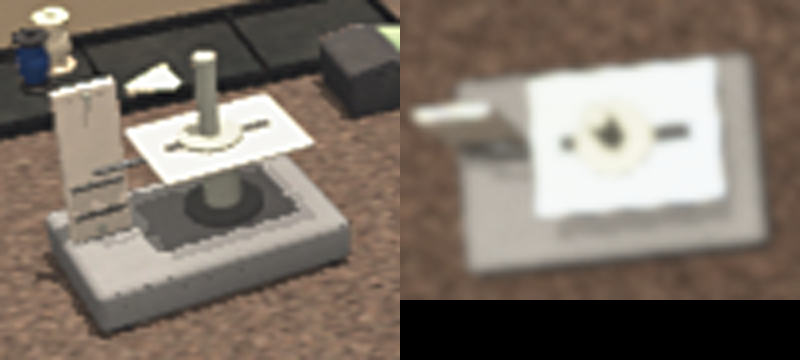

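{"fn": "send_rows", "kwargs": {"deltas": [[60, 95, -10, 0, 0, -0.05, 1], [120, 190, -20, 0, 0, -0.1, 1], [180, 285, -40, 0, 0, -0.15, 1], [240, 380, -60, 0, 0, -0.166, 1], [300, 475, -80, 0, 0, -0.166, 1], [360, 570, -100, 0, 0, -0.166, 1], [409, 651, -130, 0, 0, -0.166, 1], [409, 651, -150, 0, 0, -0.166, 1], [409, 651, -150, 0, 0, -0.166, 1], [409, 651, -150, 0, 0, -0.166, 1]], "newtons": 20}}

```text
time: 2.25
tcp_pos: [483.8, -109.7, 143.7]
orientation: [3.139, 0.118, 0.002]
wrist_force: [0.8, -1.0, 0.1]
opening: 1.004
gripper_force: 0.0
```

{"fn": "send_rows", "kwargs": {"deltas": [[0, 0, 0, 0, 0, 0, 1], [0, 0, 0, 0, 0, 0, 1]]}}

```text
time: 2.5
tcp_pos: [482.4, -111.7, 143.9]
orientation: [3.139, 0.119, -0.001]
wrist_force: [0.6, -0.4, 0.2]
opening: 0.999
gripper_force: 0.0
```

{"fn": "send_rows", "kwargs": {"deltas": [[28, 44, -20, 0, 0, 0, 1], [56, 88, -40, 0, 0, 0, 1], [82, 132, -60, 0, 0, 0, 1], [82, 132, -90, 0, 0, 0, 1], [82, 132, -122, 0, 0, 0, 1], [82, 132, -122, 0, 0, 0, 0.2], [82, 132, -122, 0, 0, 0, 0.1], [82, 132, -122, 0, 0, 0, 0.1], [82, 132, -122, 0, 0, 0, 0.1]], "newtons": 20}}

```text
time: 3.62
tcp_pos: [565.4, 20.1, 23.1]
orientation: [3.139, 0.118, 0.003]
wrist_force: [-1.5, -1.3, 5.4]
opening: 0.639
gripper_force: 22.3
```

```bash
python3 - <<'E'
from h import *
s=bot.observe(); print(s["tcp_pos"],s["opening"],s["gripper_force"],s["wrist_force"])
im,d=bot.grab_frame("scene"); c=im[180:260,220:310,::-1]; cv2.imwrite("pics/v2.png",cv2.resize(c,(540,480),interpolation=cv2.INTER_CUBIC))
E
```

```text
[565.42806286  20.09931352  23.12063485] 0.6388296418763425 22.34167993068695 [-1.51894802 -1.31748376  5.41282293]
```

View pics/v2.png

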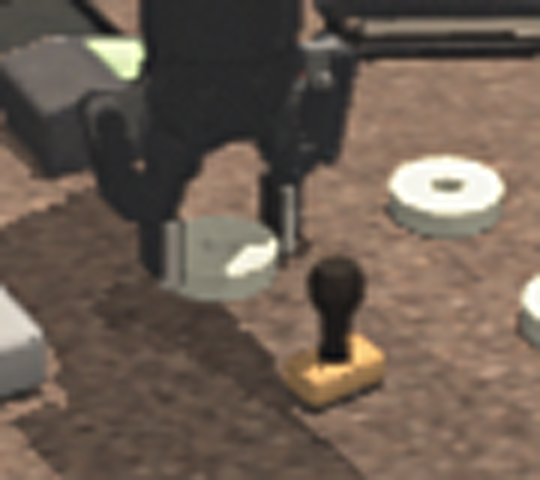

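{"fn": "send_rows", "kwargs": {"deltas": [[0, 0, 4, 0, 0, 0, 1], [0, 0, 4, 0, 0, 0, 1], [0, 0, 4, 0, 0, 0, 1], [0, 0, 4, 0, 0, 0.4, 1], [0, 0, 4, 0, 0, 0.8, 1], [0, 0, 4, 0, 0, 1.2, 1], [0, 0, 4, 0, 0, 1.57, 1], [0, 0, 4, 0, 0, 1.57, 1], [0, 0, 4, 0, 0, 1.57, 1], [0, 0, 4, 0, 0, 1.57, 1]]}}

```text
time: 4.92
tcp_pos: [564.5, 20.7, 25.7]
orientation: [-2.408, -2.017, 0.0]
wrist_force: [-0.3, 0.9, -0.3]
opening: 0.997
gripper_force: 0.0
```

{"fn": "send_rows", "kwargs": {"deltas": [[0, 0, 0, 0, 0, 0.4, 1], [0, 0, 0, 0, 0, 0.4, 1], [0, 0, 0, 0, 0, 0.4, 1]]}}

```text
time: 5.3
tcp_pos: [564.5, 20.6, 25.6]
orientation: [-1.968, -2.448, -0.0]
wrist_force: [-1.0, 0.1, -0.0]
opening: 1.001
gripper_force: 0.0
```

{"fn": "send_rows", "kwargs": {"deltas": [[0, 0, 0, 0, 0, -0.14, 1], [0, 0, 0, 0, 0, -0.14, 1], [0, 0, 0, 0, 0, -0.14, 0.0], [0, 0, 0, 0, 0, -0.14, 0.0], [0, 0, 0, 0, 0, -0.14, 0.0], [0, 0, 0, 0, 0, -0.14, 0.0], [0, 0, 0, 0, 0, -0.14, 0]], "newtons": 40}}

```text
time: 6.18
tcp_pos: [565.2, 20.9, 26.7]
orientation: [2.132, 2.306, 0.001]
wrist_force: [-0.1, -0.8, 7.9]
opening: 0.636
gripper_force: 40.5
```

```bash
python3 - <<'E'
from h import *
s=bot.observe(); print(s["time"],s["tcp_pos"],s["orientation"],s["opening"],s["gripper_force"],s["wrist_force"])
d=np.load("pics/top0.npy"); P=cloud("top",d,d>0)
# circle fits (top-face points) of ring A & stem & pan rectangle in top camera
Q=P[(np.hypot(P[:,0]-564,P[:,1]-20)<45)&(P[:,2]>10)&(P[:,2]<24)]; print("ring mean",Q.mean(0))
S=P[(np.hypot(P[:,0]-553,P[:,1]-207)<25)&(P[:,2]>105)]
for lo in(105,125,138): q=S[S[:,2]>lo]; print(lo,len(q),q.mean(0).round(1),q.min(0).round(1),q.max(0).round(1))
q=P[(abs(P[:,0]-553)<60)&(abs(P[:,1]-200)<56)&(P[:,2]>80)&(P[:,2]<98)&(P[:,1]<256)]
print("pan top",cv2.minAreaRect(q[:,:2].astype(np.float32)),np.median(q[:,2]))
d=np.load("pics/scene0.npy"); P=cloud("scene",d,d>0)
Q=P[(np.hypot(P[:,0]-564,P[:,1]-20)<45)&(P[:,2]>13)&(P[:,2]<22)]; print("scene ring",cv2.minEnclosingCircle(Q[:,:2].astype(np.float32)),Q.mean(0))
q=P[(abs(P[:,0]-553)<60)&(abs(P[:,1]-200)<56)&(P[:,2]>84)&(P[:,2]<97)&(P[:,1]<256)]
print("pan scene",cv2.minAreaRect(q[:,:2].astype(np.float32)),np.median(q[:,2]))
S=P[(np.hypot(P[:,0]-552,P[:,1]-207)<25)&(P[:,2]>115)];A=np.c_[2*S[:,:2],np.ones(len(S))]
c=np.linalg.lstsq(A,(S[:,:2]**2).sum(1),rcond=None)[0]; print("stem scene circ",c[:2],S.mean(0))
E
```

```text
6.175 [565.22800328  20.90462154  26.72086668] [2.13191277e+00 2.30616524e+00 1.09345098e-03] 0.6357626991309285 40.52079498767853 [-0.11922466 -0.79919799  7.93233903]
ring mean [564.36431046  20.2441302   14.37460839]
105 42 [552.1 204.8 136.1] [547.1 199.7 105.6] [559.4 212.2 149.9]
125 31 [552.7 205.4 143.8] [547.1 199.7 125.9] [559.4 212.2 149.9]
138 25 [553.2 206.  146.7] [547.1 199.7 138.9] [559.4 212.2 149.9]
pan top ((554.0823974609375, 203.62191772460938), (75.8329086303711, 105.01387786865234), 4.561741352081299) 87.90531364806156
scene ring ((562.4075317382812, 20.757369995117188), 29.949487686157227) [560.90466416  21.39724389  16.34160627]
pan scene ((552.515869140625, 203.08676147460938), (79.8788070678711, 104.94308471679688), 4.8085761070251465) 90.0318050730292
stem scene circ [549.55020298 207.62976597] [548.40095787 208.01574928 134.71558077]
```

{"fn": "send_rows", "kwargs": {"deltas": [[0, 0, 40, 0, 0, 0, 0], [0, 0, 90, 0, 0, 0, 0], [0, 0, 140, 0, 0, 0, 0], [0, 20, 165, 0, 0, 0, 0], [-4, 70, 165, 0, 0, 0, 0], [-8, 120, 165, 0, 0, 0, 0], [-11, 170, 165, 0, 0, 0, 0], [-11, 186.5, 165, 0, 0, 0, 0], [-11, 186.5, 165, 0, 0, 0, 0]]}}

```text
time: 7.3
tcp_pos: [553.0, 208.1, 190.5]
orientation: [-2.13, -2.308, 0.001]
wrist_force: [-0.3, -0.5, -2.7]
opening: 0.638
gripper_force: 43.6
```

```bash
python3 - <<'E'
from h import *
s=bot.observe(); print(s["time"],s["tcp_pos"],s["orientation"],s["opening"],s["gripper_force"],s["wrist_force"])
o=[]
for n,b in(("scene",(150,150,240,250)),("top",(150,140,240,240))):
    im,d=bot.grab_frame(n); np.save(f"pics/{n}1.npy",d); cv2.imwrite(f"pics/{n}1.png",im[:,:,::-1])
    o.append(cv2.resize(im[b[1]:b[3],b[0]:b[2],::-1],(400,444),interpolation=cv2.INTER_CUBIC))
cv2.imwrite("pics/v3.png",np.hstack(o))
E
```

```text
7.3 [553.00588966 208.09243034 190.47294703] [-2.13026230e+00 -2.30820809e+00  1.16391239e-03] 0.6383080548036477 43.59252076596022 [-0.25933997 -0.45494443 -2.71410297]
```

View pics/v3.png

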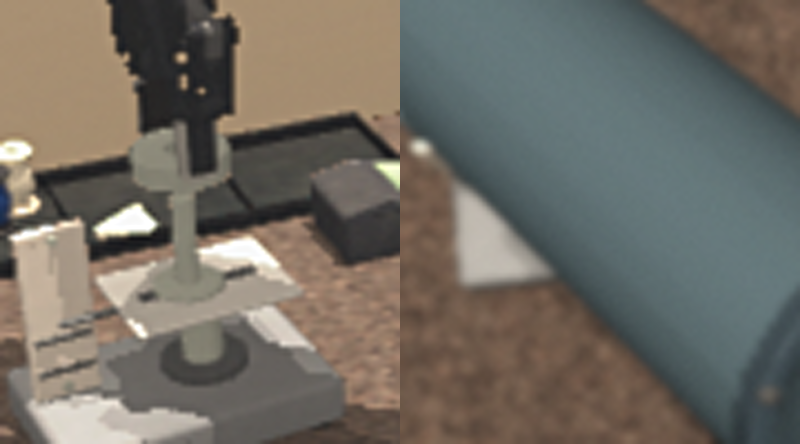

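```bash
python3 - <<'E'
from h import *
s=bot.observe(); print(s["tcp_pos"])
d=np.load("pics/scene1.npy"); im=cv2.imread("pics/scene1.png").astype(int)
C=bot.get_calibration("scene")["position"][:2]
v=np.array([553,207])-C; v/=np.linalg.norm(v); l=np.array([-v[1],v[0]])
vv,uu=np.nonzero(d>0); P=pts("scene",np.c_[uu,vv],d[vv,uu])
near=np.hypot(P[:,0]-553,P[:,1]-207)<45
for r in range(150+24,150+64,2):
    k=near&(vv==r)&(P[:,2]>100)
    if k.any():
        q=(P[k][:,:2]-[553,207]); print(r,P[k][:,2].mean().round(0),uu[k].min(),uu[k].max(),(q@l).min().round(1),(q@l).max().round(1),((q@l).min()+(q@l).max())/2, q@v@np.ones(k.sum())/k.sum())
print(l)
E
```

```text
[553.86857379 205.05737844 190.2624554 ]
174 200.0 181 191 -5.1 19.0 6.924515629070231 6.330563297494408
176 195.0 181 191 -4.8 19.6 7.416078645566641 7.25855960085666
178 196.0 181 198 -20.7 20.0 -0.32866766559005356 -8.45022591843281
180 192.0 182 199 -23.8 18.0 -2.927545111664033 -11.368663777450713
182 187.0 180 201 -28.1 23.0 -2.5776796464134506 -13.695582637029224
184 185.0 179 201 -27.5 25.6 -0.9341608308520062 -20.327511339560477
186 182.0 179 201 -27.3 25.9 -0.6705064642627949 -25.841007942647728
188 178.0 180 201 -26.9 23.9 -1.511551553072886 -28.082079393540116
190 172.0 180 200 -23.9 24.4 0.21223671863277005 -26.001248226131697
192 167.0 183 195 -11.4 17.4 3.031249000264297 -26.849947656922875
194 149.0 188 193 -6.3 6.0 -0.16768147329064265 -2.790766859349762
196 144.0 188 193 -5.9 6.4 0.2416071116190004 -4.100414371353046
198 140.0 189 193 -5.5 4.3 -0.5836915674699128 -6.937333000963875
200 134.0 189 193 -5.1 4.8 -0.18310048313250693 -5.699564220473201
202 128.0 189 193 -4.7 5.2 0.23573158145486328 -4.912127064123384
204 121.0 189 194 -6.8 5.6 -0.5967092800596903 -4.114109043564005
206 116.0 189 194 -6.4 6.1 -0.18504375093540393 -5.524668366525272
208 110.0 189 194 -6.0 6.5 0.22705966428728575 -4.44495834460944
210 104.0 190 194 -5.6 4.4 -0.5989885638851642 -4.733008518317513
212 101.0 192 192 -0.2 -0.2 -0.17684139913867628 -10.023857219180211
[0.26158573 0.96518024]
```

{"fn": "send_rows", "kwargs": {"deltas": [[0, 0, 0, 0, 0, 0, 0], [0, 0, 0, 0, 0, 0, 0]]}}

```text
time: 7.65
tcp_pos: [554.0, 205.9, 190.8]
orientation: [2.136, 2.304, -0.001]
wrist_force: [-0.2, 0.1, -2.5]
opening: 0.631
gripper_force: 43.6
```

```bash
cat > lat.py <<'E'
from h import *
def rep(R=45):
    s=bot.observe(); print(s["time"],s["tcp_pos"].round(2),s["wrist_force"].round(2))
    im,d=bot.grab_frame("scene"); zt=s["tcp_pos"][2]
    C=bot.get_calibration("scene")["position"][:2]
    v=np.array([554,207])-C; v/=np.linalg.norm(v); l=np.array([-v[1],v[0]])
    # sub-pixel edges: upscale the picture rows, use the depth step against background
    vv,uu=np.nonzero(d>0); P=pts("scene",np.c_[uu,vv],d[vv,uu]); q=P[:,:2]-[554,207]; near=np.hypot(q[:,0],q[:,1])<R
    def sil(lo,hi):
        k=near&(P[:,2]>lo)&(P[:,2]<hi); L=q[k]@l; return k.sum(),np.percentile(L,[0.5,99.5]).round(1),L.mean().round(2),(q[k]@v).mean().round(1)
    print("ring",sil(zt-23,zt-11)); print("stem",sil(110,min(147,zt-33))); return im,d,P
E
python3 -c "
from lat import *
rep();im,d,P=rep()"
```

```text
7.65 [553.96 205.88 190.8 ] [-0.19  0.13 -2.51]
ring (np.int64(111), array([-30.4,  23.7]), np.float64(0.92), np.float64(-16.0))
stem (np.int64(72), array([-7.2,  6.1]), np.float64(-0.58), np.float64(-6.0))
7.7 [553.88 206.23 190.84] [-0.02  0.13 -2.53]
ring (np.int64(109), array([-30.5,  23.7]), np.float64(0.01), np.float64(-17.2))
stem (np.int64(70), array([-7.2,  6.1]), np.float64(-0.48), np.float64(-5.7))
```

{"fn": "send_rows", "kwargs": {"deltas": [[0.3, 1.8, 0, 0, 0, 0, 0], [0.3, 1.8, -8, 0, 0, 0, 0], [0.3, 1.8, -13, 0, 0, 0, 0], [0.3, 1.8, -18, 0, 0, 0, 0], [0.3, 1.8, -22, 0, 0, 0, 0], [0.3, 1.8, -26, 0, 0, 0, 0], [0.3, 1.8, -26, 0, 0, 0, 0], [0.3, 1.8, -26, 0, 0, 0, 0]]}}

```text
time: 8.75
tcp_pos: [554.0, 209.1, 165.0]
orientation: [2.134, 2.306, 0.0]
wrist_force: [0.4, 0.9, -2.5]
opening: 0.632
gripper_force: 43.6
```

```bash
python3 -c "
from lat import *
for i in range(3): im,d,P=rep()
for z0 in [0]:
    k=(abs(P[:,0]-553)<36)&(abs(P[:,1]-203)<48)&(P[:,2]>60)&(P[:,2]<100); print('pan z',np.median(P[k][:,2]))
cv2.imwrite('pics/v4.png',cv2.resize(im[160:250,150:240,::-1],(540,540),interpolation=cv2.INTER_CUBIC))"
```

```text
8.75 [554.05 209.14 165.03] [ 0.41  0.85 -2.46]
ring (np.int64(97), array([-26.2,  25.9]), np.float64(4.28), np.float64(-18.7))
stem (np.int64(35), array([-7.2,  6. ]), np.float64(-0.66), np.float64(-6.1))
8.8 [554.07 209.14 165.09] [-0.13  0.7  -2.37]
ring (np.int64(101), array([-26.2,  25.7]), np.float64(2.56), np.float64(-18.0))
stem (np.int64(36), array([-7.3,  6. ]), np.float64(-0.75), np.float64(-5.5))
8.85 [554.08 209.16 165.11] [-0.02 -0.36 -3.25]
ring (np.int64(101), array([-26.8,  25.9]), np.float64(3.62), np.float64(-16.8))
stem (np.int64(36), array([-7.3,  6. ]), np.float64(-0.75), np.float64(-6.2))
pan z 90.00172096869676
```

View pics/v4.png

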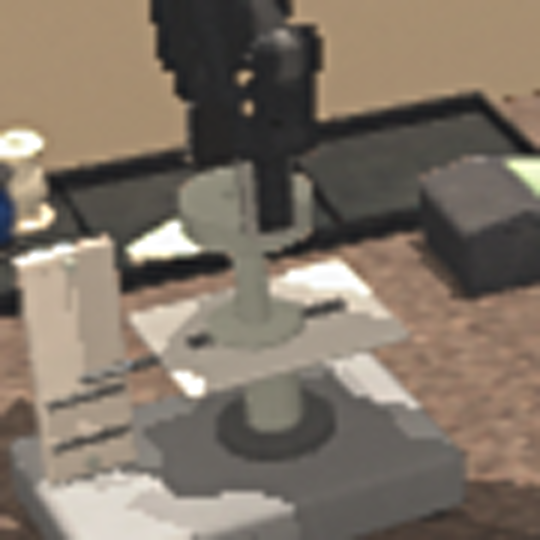

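{"fn": "send_rows", "kwargs": {"deltas": [[0, 0, -5, 0, 0, 0, 0], [0, 0, -10, 0, 0, 0, 0], [0, 0, -15, 0, 0, 0, 0], [0, 0, -20, 0, 0, 0, 0], [0, 0, -25, 0, 0, 0, 0], [0, 0, -30, 0, 0, 0, 0], [0, 0, -35, 0, 0, 0, 0], [0, 0, -40, 0, 0, 0, 0], [0, 0, -42, 0, 0, 0, 0], [0, 0, -42, 0, 0, 0, 0]]}}

```text
time: 10.15
tcp_pos: [553.9, 209.1, 122.8]
orientation: [-2.134, -2.306, 0.0]
wrist_force: [0.9, -0.0, -2.7]
opening: 0.632
gripper_force: 43.6
```

{"fn": "send_rows", "kwargs": {"deltas": [[0, 0, -4, 0, 0, 0, 0], [0, 0, -7, 0, 0, 0, 0], [0, 0, -10, 0, 0, 0, 0], [0, 0, -10, 0, 0, 0, 0], [0, 0, -10, 0, 0, 0, 0]]}}

```text
time: 10.78
tcp_pos: [554.1, 209.2, 113.0]
orientation: [2.134, 2.306, 0.0]
wrist_force: [0.1, 0.2, -1.1]
opening: 0.631
gripper_force: 43.8
```

```bash
python3 -c "
from lat import *
for i in range(3): im,d,P=rep()
k=(abs(P[:,0]-553)<36)&(abs(P[:,1]-203)<48)&(P[:,2]>60)&(P[:,2]<96); print('pan z',np.median(P[k][:,2]))
cv2.imwrite('pics/v5.png',cv2.resize(im[160:250,150:240,::-1],(540,540),interpolation=cv2.INTER_CUBIC))"
```

```text
10.775 [554.1  209.15 113.03] [ 0.09  0.24 -1.1 ]
ring (np.int64(86), array([-28.3,  27. ]), np.float64(3.75), np.float64(-20.8))Traceback (most recent call last):
  File "<string>", line 3, in <module>
    for i in range(3): im,d,P=rep()
                              ~~~^^
  File "lat.py", line 11, in rep
    print("ring",sil(zt-23,zt-11)); print("stem",sil(110,min(147,zt-33))); return im,d,P
                                                 ~~~^^^^^^^^^^^^^^^^^^^^
  File "lat.py", line 10, in sil
    k=near&(P[:,2]>lo)&(P[:,2]<hi); L=q[k]@l; return k.sum(),np.percentile(L,[0.5,99.5]).round(1),L.mean().round(2),(q[k]@v).mean().round(1)
                                                             ~~~~~~~~~~~~~^^^^^^^^^^^^^^
    return _quantile_unchecked(
        a, q, axis, out, overwrite_input, method, keepdims, weights)
    return _ureduce(a,
                    func=_quantile_ureduce_func,
    ...<5 lines>...
                    overwrite_input=overwrite_input,
                    method=method)
    r = func(a, **kwargs)
    result = _quantile(arr,
                       quantiles=q,
    ...<2 lines>...
                       out=out,
                       weights=wgt)
    slices_having_nans = np.isnan(arr[-1, ...])
                                  ~~~^^^^^^^^^
IndexError: index -1 is out of bounds for axis 0 with size 0
```

{"fn": "send_rows", "kwargs": {"deltas": [[0, 0, -4, 0, 0, 0, 0], [0, 0, -4, 0, 0, 0, 0], [0, 0, -4, 0, 0, 0, 0.4], [0, 0, -4, 0, 0, 0, 0.7], [0, 0, -4, 0, 0, 0, 1], [0, 0, -4, 0, 0, 0, 1], [0, 0, 2, 0, 0, 0, 1], [0, 0, 50, 0, 0, 0, 1], [0, 0, 100, 0, 0, 0, 1]]}}

```text
time: 11.95
tcp_pos: [553.6, 209.0, 214.1]
orientation: [-2.133, -2.306, 0.001]
wrist_force: [0.4, -0.6, 0.2]
opening: 1.004
gripper_force: 0.0
```

```bash
cat > pan.py <<'E'
from h import *
def pan(name):
    im,d=bot.grab_frame("scene"); P=cloud("scene",d,d>0); s=bot.observe(); print(s["time"],s["tcp_pos"].round(1),s["wrist_force"].round(1))
    k=(abs(P[:,0]-553)<36)&(abs(P[:,1]-203)<48)&(P[:,2]>44)&(P[:,2]<96); h,e=np.histogram(P[k][:,2],np.arange(44,98,2)); print(dict(zip(e.astype(int).tolist(),h.tolist())))
    S=P[(np.hypot(P[:,0]-554,P[:,1]-207)<12)&(P[:,2]>100)]; print("stem top",np.percentile(S[:,2],98) if len(S) else None)
    cv2.imwrite(name,cv2.resize(im[170:250,150:240,::-1],(720,640),interpolation=cv2.INTER_CUBIC)[:600])
E
python3 -c "
from pan import *
pan('pics/v5.png')
im,d=bot.grab_frame('top');P=cloud('top',d,d>0)
for c in((450,-110),(569.5,-107)):
    Q=P[(np.hypot(P[:,0]-c[0],P[:,1]-c[1])<45)&(P[:,2]>9)&(P[:,2]<24)]
    print(c,len(Q),Q.mean(0).round(1),cv2.minEnclosingCircle(Q[:,:2].astype(np.float32)) if len(Q) else '')"
```

```text
12.0 [556.7 211.2 221.3] [2.3 1.5 4.9]
{44: 19, 46: 6, 48: 5, 50: 5, 52: 5, 54: 8, 56: 3, 58: 2, 60: 1, 62: 0, 64: 0, 66: 0, 68: 0, 70: 0, 72: 0, 74: 4, 76: 18, 78: 163, 80: 124, 82: 2, 84: 13, 86: 12, 88: 16, 90: 16, 92: 18, 94: 15}
stem top 302.68010869083855
(450, -110) 168 [ 454.8 -115.8   14.7] ((450.7291564941406, -112.13545989990234), 26.470870971679688)
(569.5, -107) 247 [ 569.3 -106.9   13.9] ((569.5503540039062, -107.54639434814453), 27.69268226623535)
```

View pics/v5.png

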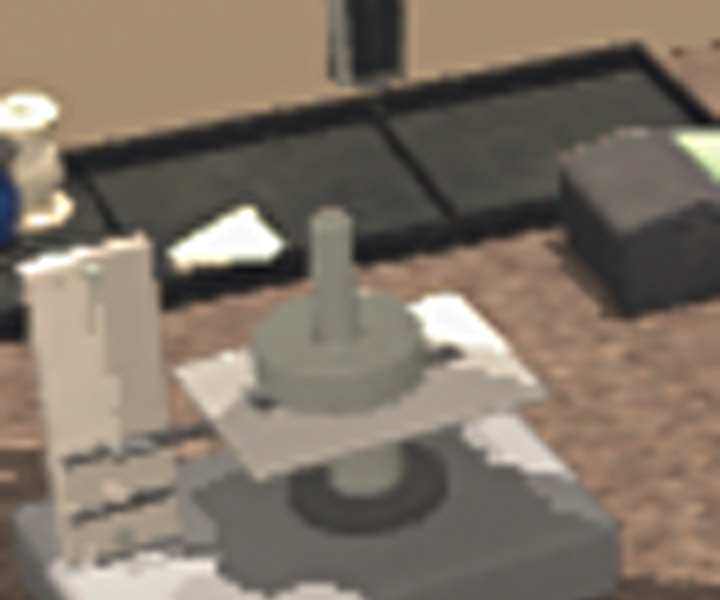

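{"fn": "send_rows", "kwargs": {"deltas": [[0, -30, 0, 0, 0, -0.17, 1], [4, -80, 0, 0, 0, -0.34, 1], [8, -130, 0, 0, 0, -0.51, 1], [12, -180, 0, 0, 0, -0.68, 1], [16, -230, -20, 0, 0, -0.85, 1], [16, -275, -50, 0, 0, -1.02, 1], [16, -316, -80, 0, 0, -1.19, 1], [16, -316, -110, 0, 0, -1.36, 1], [16, -316, -135, 0, 0, -1.52, 1], [16, -316, -135, 0, 0, -1.57, 1]]}}

```text
time: 13.3
tcp_pos: [568.2, -106.6, 75.6]
orientation: [-3.139, -0.119, 0.007]
wrist_force: [-0.7, -0.5, 0.3]
opening: 1.0
gripper_force: 0.0
```

{"fn": "send_rows", "kwargs": {"deltas": [[0, 0, 0, 0, 0, 0, 1], [0, 0, 0, 0, 0, 0, 1]]}}

```text
time: 13.55
tcp_pos: [570.2, -106.9, 78.2]
orientation: [3.139, 0.125, 0.001]
wrist_force: [-0.3, -0.5, 0.3]
opening: 0.998
gripper_force: 0.0
```

{"fn": "send_rows", "kwargs": {"deltas": [[0, 0, -25, 0, 0, 0, 1], [0, 0, -50, 0, 0, 0, 1], [0, 0, -51, 0, 0, 0, 0.5], [0, 0, -51, 0, 0, 0, 0.1], [0, 0, -51, 0, 0, 0, 0.1], [0, 0, -51, 0, 0, 0, 0.1], [0, 0, -51, 0, 0, 0, 0.1]], "newtons": 20}}

```text
time: 14.42
tcp_pos: [570.5, -106.9, 27.8]
orientation: [3.139, 0.123, 0.002]
wrist_force: [-2.0, 0.6, 7.1]
opening: 0.634
gripper_force: 22.2
```

{"fn": "send_rows", "kwargs": {"deltas": [[0, 0, 0, 0, 0, 0, 1], [0, 0, 0, 0, 0, 0, 1], [0, 0, 0, 0, 0, 0.15, 1], [0, 0, 0, 0, 0, 0.33, 1], [0, 0, 0, 0, 0, 0.51, 1], [0, 0, 0, 0, 0, 0.69, 1], [0, 0, 0, 0, 0, 0.87, 1], [0, 0, 0, 0, 0, 1.05, 1], [0, 0, 0, 0, 0, 1.23, 1], [0, 0, 0, 0, 0, 1.4, 1]]}}

```text
time: 15.68
tcp_pos: [570.0, -107.2, 26.8]
orientation: [2.316, 2.122, -0.0]
wrist_force: [-0.2, -1.1, 0.3]
opening: 0.998
gripper_force: 0.0
```

{"fn": "send_rows", "kwargs": {"deltas": [[0, 0, 0, 0, 0, 0.17, 1], [0, 0, 0, 0, 0, 0.17, 1], [0, 0, 0, 0, 0, 0.17, 0.3], [0, 0, 0, 0, 0, 0.17, 0.0], [0, 0, 0, 0, 0, 0.17, 0.0], [0, 0, 0, 0, 0, 0.17, 0.0], [0, 0, 0, 0, 0, 0.17, 0.0]], "newtons": 40}}

```text
time: 16.55
tcp_pos: [570.4, -106.9, 27.7]
orientation: [2.134, 2.304, -0.0]
wrist_force: [-1.6, 0.3, 7.1]
opening: 0.631
gripper_force: 40.7
```

{"fn": "send_rows", "kwargs": {"deltas": [[0, 0, 40, 0, 0, 0, 0], [0, 0, 90, 0, 0, 0, 0], [0, 20, 140, 0, 0, 0, 0], [-4, 70, 165, 0, 0, 0, 0], [-8, 120, 165, 0, 0, 0, 0], [-12, 170, 165, 0, 0, 0, 0], [-16, 220, 165, 0, 0, 0, 0], [-16, 270, 165, 0, 0, 0, 0], [-16, 305, 165, 0, 0, 0, 0], [-16, 315.4, 165, 0, 0, 0, 0]]}}

```text
time: 17.8
tcp_pos: [552.7, 211.6, 191.7]
orientation: [-2.129, -2.308, -0.0]
wrist_force: [0.1, -0.5, -2.7]
opening: 0.626
gripper_force: 43.5
```

{"fn": "send_rows", "kwargs": {"deltas": [[0, 0, 0, 0, 0, 0, 0], [0, 0, 0, 0, 0, 0, 0], [0, 0, 0, 0, 0, 0, 0], [0, 0, 0, 0, 0, 0, 0]]}}

```text
time: 18.3
tcp_pos: [554.2, 207.5, 191.9]
orientation: [2.135, 2.304, -0.0]
wrist_force: [-0.7, 0.2, -2.9]
opening: 0.628
gripper_force: 43.5
```

```bash
python3 -c "
from lat import *
im,d,P=rep();im,d,P=rep()"
```

```text
18.3 [554.2  207.52 191.88] [-0.7   0.23 -2.94]
ring (np.int64(139), array([-28.1,  25.9]), np.float64(3.91), np.float64(-14.2))
stem (np.int64(66), array([-7.2,  5.9]), np.float64(-0.53), np.float64(-5.4))
18.35 [554.12 207.81 191.91] [-0.07 -0.6  -3.83]
ring (np.int64(143), array([-28.3,  25.9]), np.float64(4.52), np.float64(-12.9))
stem (np.int64(65), array([-7.3,  6. ]), np.float64(-0.6), np.float64(-4.9))
```

{"fn": "send_rows", "kwargs": {"deltas": [[0, 0.5, -6, 0, 0, 0, 0], [0, 0.5, -12, 0, 0, 0, 0], [0, 0.5, -17, 0, 0, 0, 0], [0, 0.5, -21, 0, 0, 0, 0], [0, 0.5, -25, 0, 0, 0, 0], [0, 0.5, -29, 0, 0, 0, 0], [0, 0.5, -33, 0, 0, 0, 0], [0, 0.5, -37, 0, 0, 0, 0], [0, 0.5, -37, 0, 0, 0, 0], [0, 0.5, -37, 0, 0, 0, 0]]}}

```text
time: 19.65
tcp_pos: [554.0, 209.0, 155.0]
orientation: [2.134, 2.306, 0.0]
wrist_force: [-0.1, 0.4, -3.5]
opening: 0.632
gripper_force: 43.5
```

```bash
python3 -c "
from pan import *
pan('pics/v6.png');pan('pics/v6.png')"
```

```text
19.7 [554.  209.1 155.1] [ 0.7  0.2 -3.9]
{44: 22, 46: 2, 48: 5, 50: 4, 52: 9, 54: 5, 56: 2, 58: 4, 60: 0, 62: 0, 64: 0, 66: 0, 68: 0, 70: 0, 72: 0, 74: 2, 76: 23, 78: 154, 80: 127, 82: 2, 84: 11, 86: 12, 88: 16, 90: 18, 92: 12, 94: 19}
stem top 241.4087379606325
19.75 [554.1 209.  155.1] [-0.  -0.3 -2.5]
{44: 15, 46: 9, 48: 3, 50: 6, 52: 4, 54: 7, 56: 4, 58: 2, 60: 0, 62: 0, 64: 0, 66: 0, 68: 0, 70: 0, 72: 0, 74: 0, 76: 31, 78: 174, 80: 110, 82: 3, 84: 12, 86: 12, 88: 19, 90: 14, 92: 13, 94: 19}
stem top 244.6996428514491
```

{"fn": "send_rows", "kwargs": {"deltas": [[0, 0, -5, 0, 0, 0, 0], [0, 0, -10, 0, 0, 0, 0], [0, 0, -15, 0, 0, 0, 0], [0, 0, -20, 0, 0, 0, 0], [0, 0, -24, 0, 0, 0, 0], [0, 0, -28, 0, 0, 0, 0], [0, 0, -31, 0, 0, 0, 0], [0, 0, -34, 0, 0, 0, 0], [0, 0, -34, 0, 0, 0, 0], [0, 0, -34, 0, 0, 0, 0]]}}

```text
time: 21.0
tcp_pos: [553.9, 209.0, 121.0]
orientation: [2.134, 2.306, -0.0]
wrist_force: [-0.7, -0.7, -2.2]
opening: 0.627
gripper_force: 43.7
```

{"fn": "send_rows", "kwargs": {"deltas": [[0, 0, -2, 0, 0, 0, 0], [0, 0, -2, 0, 0, 0, 0], [0, 0, -2, 0, 0, 0, 0]]}}

```text
time: 21.38
tcp_pos: [554.0, 209.0, 119.0]
orientation: [2.134, 2.306, 0.0]
wrist_force: [-0.4, -0.4, -0.9]
opening: 0.634
gripper_force: 43.8
```

Lower 3 mm more, release, and retreat.

{"fn": "send_rows", "kwargs": {"deltas": [[0, 0, -3, 0, 0, 0, 0], [0, 0, -3, 0, 0, 0, 0], [0, 0, -3, 0, 0, 0, 0.4], [0, 0, -3, 0, 0, 0, 0.7], [0, 0, -3, 0, 0, 0, 1], [0, 0, -3, 0, 0, 0, 1], [0, 0, 3, 0, 0, 0, 1], [0, 0, 40, 0, 0, 0, 1], [0, 0, 90, 0, 0, 0, 1], [0, 0, 110, 0, 0, 0, 1]]}}

```text
time: 22.62
tcp_pos: [555.0, 209.9, 232.2]
orientation: [2.132, 2.305, 0.006]
wrist_force: [0.4, -0.4, 0.2]
opening: 0.999
gripper_force: 0.0
```

{"fn": "send_rows", "kwargs": {"deltas": [[0, 0, 0, 0, 0, 0, 1], [0, 0, 0, 0, 0, 0, 1], [0, 0, 0, 0, 0, 0, 1]]}}

```text
time: 23.0
tcp_pos: [553.2, 208.5, 227.3]
orientation: [-2.133, -2.305, 0.004]
wrist_force: [0.6, 0.3, -0.8]
opening: 0.999
gripper_force: 0.0
```

```bash
python3 -c "
from pan import *
pan('pics/v6.png')"
```

```text
23.05 [553.3 208.6 227.6] [ 0.6  0.3 -0.7]
{44: 16, 46: 6, 48: 0, 50: 1, 52: 0, 54: 0, 56: 0, 58: 0, 60: 0, 62: 0, 64: 2, 66: 30, 68: 192, 70: 96, 72: 2, 74: 9, 76: 16, 78: 15, 80: 13, 82: 17, 84: 15, 86: 16, 88: 17, 90: 11, 92: 10, 94: 17}
stem top 319.5351951115292
```

View pics/v6.png

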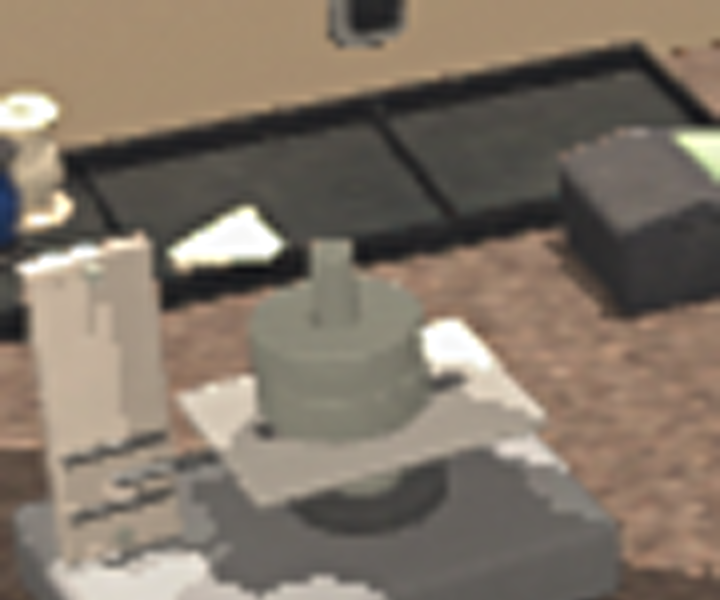

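The pointer stands between the two bars (about y 480 in the crop, bars at 450 and 505). The two rings lie flat on the pan at (337, 350), and the gripper is clear.

```bash
python3 -c "
from station import bot
print(bot.finish_job())"
```

```text
the job is handed in; nothing more can be done
None
```

I threaded two rings over the stem, and the pan settled at about 35.5 mm with its pointer between the two bars. The other two rings were left on the counter and the job is handed in; no verdict came back.

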